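# Put the mills and spice jars back in their holders

### The arm

A 6-joint arm with a two-finger parallel gripper is mounted at the origin on the work surface; the furniture and walls round the work are solid. World frame = base frame: x ahead of the robot, y to its left, z up, the work surface at z = 0. Lengths are in mm, angles in rad, forces in N, time in s.
With the tool pointing down it reaches from about 275 to 850 mm from the base axis. Payload 5.2 kg.
Tool frame: the origin (TCP) lies on the centre line of the jaws, within the pads' length; the fingertips stand 8 mm ahead of it and the grasp point (between the pads) lies 11 mm behind it; z points along the fingers, y is the line along which they close (so a half turn about z gives the same grasp; the last joint's range is limited). The gripper opens to 85 mm and grips with 20 to 120 N. Pads are 22 mm wide; open, the fingers measure 114 mm over their backs; the gripper's body (76 mm by 85 mm) begins 54 mm behind the grasp point. The pads swing forward as they close: fully open they stand 13 mm farther back than shut.
Start: joints at [-0.203, 0.259, 1.535, -0, 1.348, -0.203], TCP at [550.005, 0.023, 239.31] pointing down, gripper open.
Joint ranges: [-3.14, 3.14], [-0.91, 2.08], [0.19, 2.58], [-1.22, 4.36], [0.22, 2.71], [-3.12, 3.12]. Speed limits (rad/s): [2.57, 2.57, 3.14, 3.14, 3.14, 3.14].

### API

Orientations are given as a rotation vector (axis times angle).
In Python, from station import env gives the robot as it stands. Calls block until the motion is done:
- env.move_to(position, orientation): joint-space move of the TCP to a pose.
- env.move_linear(position, rot=None, vel=150, contact_N=None): straight line of the TCP; rot=None keeps the orientation; vel is the mean speed in mm/s. With contact_N (N) it stops when the force on the tool has changed by that much, and returns True; else False.
- env.goto_joints(angles): joint-space move.
- env.gripper_to(opening, force=None): finger opening in mm; force is the grip in N (None keeps the last); returns when the fingers have stopped.
- env.sleep(seconds).
- env.solve_ik(position, orientation): joint angles nearest the present ones, or None.
- env.state(): the state.
- env.capture(name): name is "scene" or "side" or "wrist"; returns the picture (480x640x3 uint8, red, green, blue); there is no depth.
- env.camera_model(name): a dict with "mtx" (3x3 intrinsics, pixels), "k1" (the pictures are not rectified: a ray, as slopes to the right and down, at radius r is drawn at 1 + k1 r^2 times it, then the intrinsics apply), "R" (3x3) and "t" (3): a world point X has camera coordinates R X + t. Camera axes: x right, y down, z forward; pixel columns grow to the right and rows downward; lengths in mm; the calibration is good to about 2 mm. A picture is of the moment at which its call begins: read the wrist's pose just before it. camera_model takes no time and is no camera call; for the wrist camera it gives the pose at the moment of the call.
A pose or a line that the arm cannot do raises env.IKError and nothing moves.
- env.job_done(): hands the job in; it is judged then, once.
The state is a dict: "clock": time; "joints": joint angles; "joint_vel": joint speeds; "joint_torque": joint torques, N m; "tool_pos": TCP position; "eef_rot": TCP orientation; "contact_force": force on the tool from outside, world axes, zero at the start; "moment": the same for the moment, N m; "width": finger opening in mm; "finger_force": force on a finger pad.
Only numpy, scipy, OpenCV 4.12 (cv2) and the standard library are available. Lean on these libraries where they do the work, as an engineer would, in place of code of your own. Each camera call takes 0.05 s, during which the arm holds its last target. There are 200 camera calls.

### The job

Cooking is done and the seasonings are scattered over the table: put both wooden pepper mills back in the steel mill stand, one in each cup, and all three capped spice jars in the wooden spice tray, one in each bay. One spice jar has been put in the mill stand by mistake; it belongs in the tray with the others. Set each one down gently so that it stands upright on the bottom of its cup or bay, let go, and leave the salt shaker, the tea light and the onion where they are.

Things in the scene. Friction and masses are not known exactly. Their poses are not given: they have to be found in the camera images.
- mill_dark: Dark brown wooden pepper mill, upright, 58 mm across the foot, 170 mm tall with the small metal nut on top; weighs about 0.18 kg. Origin at the centre of its underside, z up along the mill. The round head (about 49 mm across, a single fixed piece with the body) is the part to grip from above, its middle 140 mm above the origin; any yaw will do. Belongs in the mill stand.
- mill_pale: Pale, taller wooden pepper mill, upright, 58 mm across the foot, 200 mm tall with the small metal nut on top; weighs about 0.18 kg. Origin at the centre of its underside, z up along the mill. The round head (about 49 mm across, a single fixed piece with the body) is the part to grip from above, its middle 166 mm above the origin; any yaw will do. Belongs in the mill stand.
- jar_red: Closed glass spice jar with a screw cap, red (red on top too); upright; body about 42 mm across, 106 mm tall, cap 45 mm across; about 0.11 kg. Origin at the centre of its underside, z up. Grip at the cap from above at any yaw, 90 mm above the origin. Belongs in the spice tray; one of the three jars (any of them) starts in a cup of the mill stand.
- jar_yellow: Closed glass spice jar with a screw cap, yellow (dark blue patch on top); upright; body about 42 mm across, 96 mm tall, cap about 42 mm across; about 0.11 kg. Origin at the centre of its underside, z up. Grip at the cap from above at any yaw, 83 mm above the origin. Belongs in the spice tray; one of the three jars (any of them) starts in a cup of the mill stand.
- jar_black: Closed glass spice jar with a screw cap, black (green patch on a brown top); upright; body about 42 mm across, 105 mm tall, cap about 44 mm across; about 0.11 kg. Origin at the centre of its underside, z up. Grip at the cap from above at any yaw, 90 mm above the origin. Belongs in the spice tray; one of the three jars (any of them) starts in a cup of the mill stand.
- mill_stand: Loose steel mill stand, 0.9 kg: two round cups, 75 mm inside, 47 mm high, floor 3 mm above the table. Origin at table level midway between the cups, whose centres lie at y = +50 and -50 mm on its own y axis. At the origin a stem with a dark knob 20 mm across rises to 80 mm; close the fingers along the stand's x axis to clear it. One cup holds a jar at the start, the other is empty.
- spice_tray: Loose pale wooden tray, 0.9 kg, empty at the start: 211 mm along its y axis, 77 mm along x, three square bays 61 x 61 mm inside, floor 8 mm above the table. Origin at table level under the middle bay; bay centres at y = -67, 0, +67 mm. Walls 46 mm high, dividers 38 mm; grip bars at both ends up to 66 mm. Close the fingers along its x axis to clear jars in the next bays.
- salt_shaker: Salt shaker, clear glass with a grey metal dome top, 44 mm across, 90 mm tall, standing among the things; neither a mill nor a spice jar. Origin at the centre of its underside. Stays where it is.
- tealight: Tea light, red wax in a metal cup, 38 mm across, 15 mm high, on the table between the stand and the tray. Origin at the centre of its underside. Stays where it is.
- yellow_onion: Yellow-brown onion, 78 mm across, 85 mm high, on the table behind the stand and the tray. Origin at the centre of its underside. Stays where it is.

How it is judged:
By the outcome, as a careful person would: the job done as asked, in the order asked, and still so for the second after the job is handed in, with the robot touching nothing.
It also fails if it takes over 136 s, if anything falls off the work surface, if the arm or the gripper's body presses on something with over 40 N, if the wrist force passes 120 N, or if a joint passes its speed limit or range.

## Working session

There is one attempt and no reset: what is moved stays moved. The work goes in short steps, each a Python script; the robot and the scene stay as the last script left them, time stands still between calls to the robot, and variables do not carry over. Pictures are saved under pics/ and viewed, at most 14 in all, crops included, and the job is handed in when it is done.

```bash
ls; mkdir -p pics; python3 - <<'E'
from station import env
import cv2
for n in("scene","side","wrist"):
    cv2.imwrite(f"pics/{n}0.png",env.capture(n)[:,:,::-1])
    m=env.camera_model(n);print(n,m)
print(env.state())
E
```

```text
pics
scene {'mtx': array([[571.16133351,   0.        , 318.00125051],
       [  0.        , 571.16133351, 234.79972742],
       [  0.        ,   0.        ,   1.        ]]), 'k1': -0.1164515674641883, 'R': array([[ 0.66524817, -0.74638379, -0.01887064],
       [-0.53417153, -0.45814181, -0.71046946],
       [ 0.52163746,  0.48271867, -0.70347498]]), 't': array([-384.92024234,  351.28906055,  868.46117133])}
side {'mtx': array([[515.01397852,   0.        , 319.61364143],
       [  0.        , 515.01397852, 231.51591475],
       [  0.        ,   0.        ,   1.        ]]), 'k1': -0.09469239828412235, 'R': array([[-0.97084945, -0.23967092,  0.0030329 ],
       [-0.0998908 ,  0.39306668, -0.91406806],
       [ 0.2178834 , -0.88772543, -0.40554948]]), 't': array([576.303875  , 101.61860591, 940.25837768])}
wrist {'mtx': array([[382.14093751,   0.        , 319.64191404],
       [  0.        , 382.14093751, 238.78673407],
       [  0.        ,   0.        ,   1.        ]]), 'k1': -0.04741430695146151, 'R': array([[ 9.99999476e-01,  1.40443280e-04, -1.01432590e-03],
       [ 3.98798652e-04,
[... 153 characters left out ...]
])}
{'clock': 0.15, 'joints': array([-2.02801045e-01,  2.59186773e-01,  1.53579230e+00, -1.41460510e-05,
        1.34802198e+00, -2.02771723e-01]), 'joint_vel': array([ 0.0004835 , -0.00135651, -0.00261493, -0.00040365, -0.00152197,
        0.00041366]), 'joint_torque': array([ 2.27439166e-03, -4.46383452e+01, -2.90821481e+01, -2.12644927e-04,
        8.17353168e-03,  2.13274996e-05]), 'tool_pos': array([5.49618687e+02, 9.64345808e-02, 2.38675464e+02]), 'eef_rot': array([-2.22064414e+00, -2.22058599e+00,  1.23486615e-03]), 'contact_force': array([-0.42290716,  0.51504882,  0.26859459]), 'moment': array([ 0.04217054,  0.06257905, -0.02821117]), 'finger_force': 0.0, 'width': 85.57632233220366}
```

View pics/scene0.png

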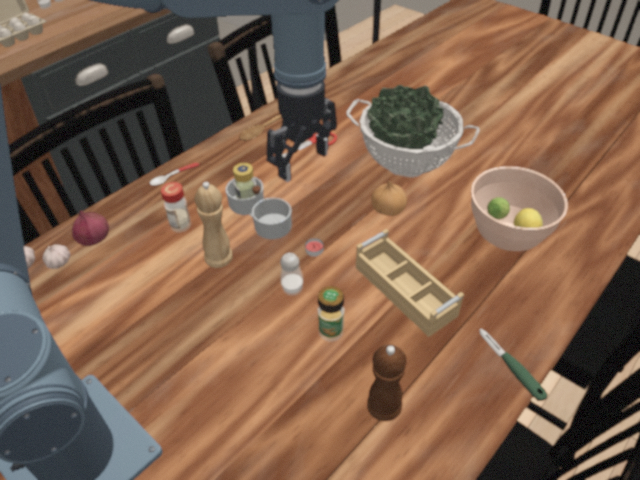

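View pics/side0.png

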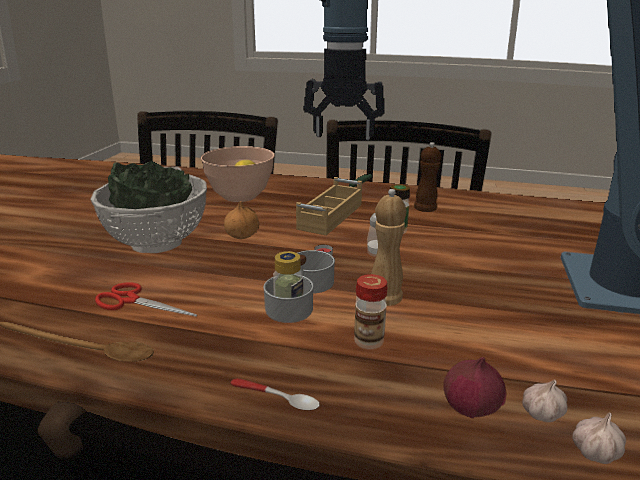

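The scene view shows the yellow jar in the stand's far-left cup at (243,170), and the other cup empty at (272,212). The pale mill's nut is at (207,185), the dark mill's nut at (390,350), the red cap at (172,188) and the black cap at (330,297). The tray's grip bars are at (374,238) and (448,303). The side view agrees.

```bash
cat > h.py <<'E'
import numpy as np, cv2
from station import env
from scipy.spatial.transform import Rotation as Ro
def ray(m,uv):
    K=m["mtx"];p=np.array([(uv[0]-K[0,2])/K[0,0],(uv[1]-K[1,2])/K[1,1]])
    q=p.copy()
    for _ in range(20): q=p/(1+m["k1"]*(q@q))
    R=np.array(m["R"]);return -R.T@m["t"], R.T@np.r_[q,1]
def at(m,uv,z):
    c,d=ray(m,uv);return c+d*(z-c[2])/d[2]
def proj(m,X):
    c=np.array(m["R"])@X+m["t"];q=c[:2]/c[2];q=q*(1+m["k1"]*(q@q));K=m["mtx"]
    return q*K[0,0]+[K[0,2],K[1,2]]
def down(yaw):  # world angle of the closing line (tool y), tool z down
    y=np.array([np.cos(yaw),np.sin(yaw),0]);z=np.array([0,0,-1.])
    return Ro.from_matrix(np.c_[np.cross(y,z),y,z]).as_rotvec()
E
python3 - <<'E'
from h import *
P={"scene":dict(dark=(390,350,170),darkfoot=(385,408,0),pale=(207,185,200),palefoot=(217,257,0),red=(172,188,106),yellow=(243,170,99),black=(330,297,105),salt=(290,258,90),tea=(315,246,15),onion=(389,208,0),cupA=(245,190,47),cupB=(272,212,47),bar1=(374,238,66),bar2=(448,303,66)),
"side":dict(dark=(432,145,170),pale=(391,193,200),red=(371,282,106),yellow=(288,257,99),cupA=(289,286,47),cupB=(314,260,47),onion=(241,235,0),bar1=(313,208,66),bar2=(349,185,66))}
for n in P:
    m=env.camera_model(n)
    for k,(u,v,z) in P[n].items(): print(n,k,at(m,(u,v),z).round(0))
print(Ro.from_rotvec(env.state()["eef_rot"]).as_matrix().round(2), down(0),down(np.pi/2))
E
```

```text
scene dark [ 391. -309.  170.]
scene darkfoot [ 394. -312.    0.]
scene pale [440. 140. 200.]
scene palefoot [439. 155.   0.]
scene red [451. 287. 106.]
scene yellow [593. 225.  99.]
scene black [ 448. -146.  105.]
scene salt [478. -23.  90.]
scene tea [584.  13.  15.]
scene onion [790. -24.   0.]
scene cupA [589. 222.  47.]
scene cupB [576. 126.  47.]
scene bar1 [639. -94.  66.]
scene bar2 [ 596. -291.   66.]
side dark [ 391. -284.  170.]
side pale [438. 164. 200.]
side red [447. 287. 106.]
side yellow [590. 226.  99.]
side cupA [589. 229.  47.]
side cupB [573. 128.  47.]
side onion [784. -40.   0.]
side bar1 [627. -75.  66.]
side bar2 [ 581. -247.   66.]
[[ 0.  1. -0.]
 [ 1. -0.  0.]
 [ 0. -0. -1.]] [2.22144147 2.22144147 0.        ] [9.61835347e-17 3.14159265e+00 0.00000000e+00]
```

```bash
python3 - <<'E'
from h import *
import json
for n,p in (("A",[520,230,340]),("B",[500,-170,340])):
    env.move_to(p,down(0)); env.sleep(.2)
    m=env.camera_model("wrist"); im=env.capture("wrist")
    json.dump({k:np.array(v).tolist() for k,v in m.items()},open(f"cam{n}.json","w"))
    cv2.imwrite(f"pics/w{n}.png",im[:,:,::-1])
print(env.state()["clock"])
E
```

```text
3.125
```

View pics/wA.png

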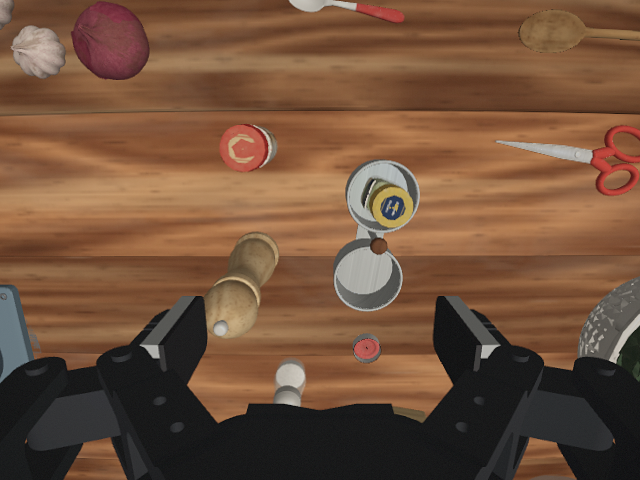

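View pics/wB.png

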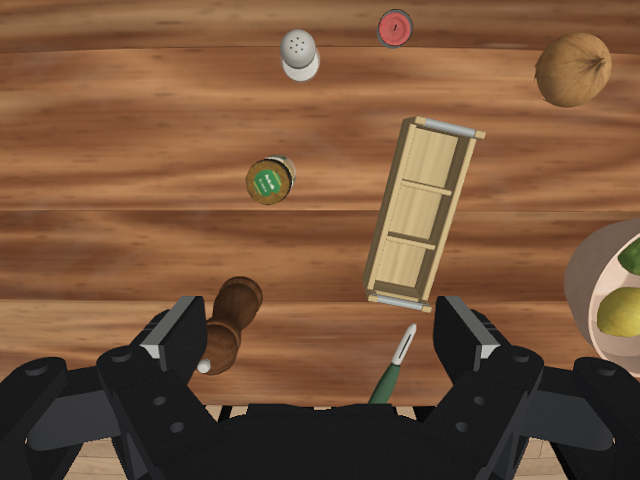

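wA shows the yellow cap at (392,207), the red cap at (244,147), the pale nut at (221,327), the knob at (378,246), and cup rims at (382,196) and (368,273). wB shows the black cap at (268,182), the dark nut at (204,366), tray bars at (450,128) and (399,302), and dividers at (426,186) and (411,240).

```bash
python3 - <<'E'
from h import *
import json
P={"A":dict(pale=(221,327,200),red=(244,147,106),yellow=(392,207,99),cupA=(382,196,50),cupB=(368,273,50),knob=(378,246,80),tea=(367,347,15)),
"B":dict(dark=(204,366,170),black=(268,182,105),salt=(298,45,88),bar1=(450,128,66),bar2=(399,302,66),d1=(426,186,38),d2=(411,240,38),onion=(574,68,50),tea=(395,27,15))}
for n in P:
    m=json.load(open(f"cam{n}.json")); m={k:np.array(v) for k,v in m.items()}
    for k,(u,v,z) in P[n].items(): print(n,k,at(m,(u,v),z).round(1))
for n in "AB":
    im=cv2.imread(f"pics/w{n}.png")
    c=im[130:330,180:430] if n=="A" else im[100:320,350:500]
    cv2.imwrite(f"pics/c{n}.png",cv2.resize(c,None,fx=3 if n=="A" else 2.7,fy=3 if n=="A" else 2.7,interpolation=cv2.INTER_CUBIC))
E
```

```text
A pale [440.6 146.1 200. ]
A red [448.2 282.8 106. ]
A yellow [591.2 224.1  99. ]
A cupA [588.7 227.6  50. ]
A cupB [575.9 136.4  50. ]
A knob [581.7 178.2  80. ]
A tea [582.7  17.2  15. ]
B dark [ 393.9 -307.9  170. ]
B black [ 449.7 -148.   105. ]
B salt [479.1 -22.2  88. ]
B bar1 [634.6 -95.9  66. ]
B bar2 [ 592.1 -291.    66. ]
B d1 [ 621.4 -159.8   38. ]
B d2 [ 608.2 -223.9   38. ]
B onion [768.5 -31.8  50. ]
B tea [582.2  12.6  15. ]
```

View pics/cA.png

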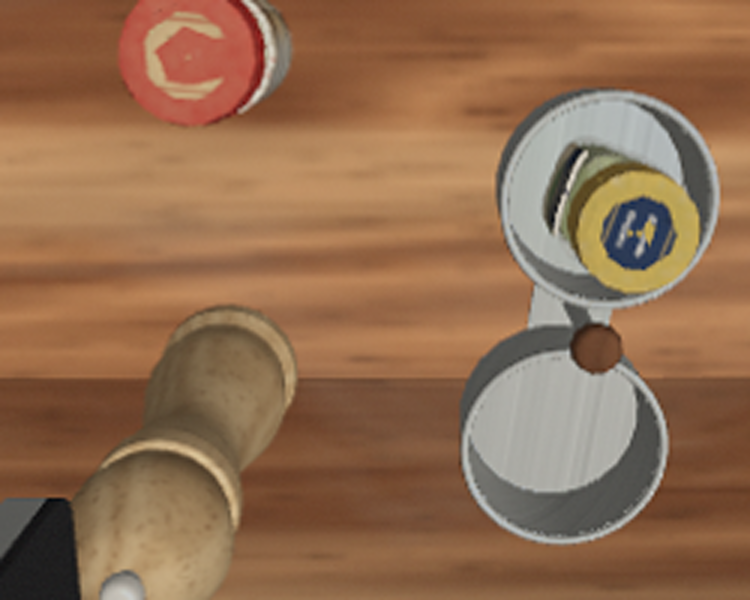

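View pics/cB.png

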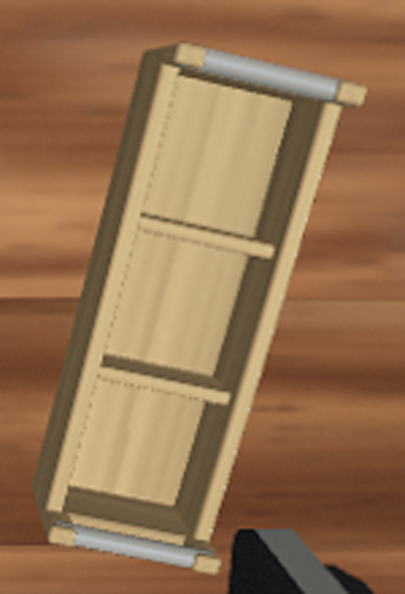

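The crops show rim boxes for cup A at x 500–718, y 90–306 and for cup B at x 462–667, y 325–543. The bar mid-points are at (272,75) and (135,550). The two tealight fixes differ by about 4 mm, so I'll run a small joint fit with small camera corrections.

```bash
cat > fit.py <<'E'
from h import *
import json
from scipy.optimize import least_squares
cams={n:{k:np.array(v) for k,v in json.load(open(f"cam{n}.json")).items()} for n in "AB"}
for n in("scene","side"): cams[n]=env.camera_model(n)
corr={"A":0,"B":0,"scene":1,"side":2}
objs=["dark","pale","red","yellow","black","tea"]
th=np.linspace(0,2*np.pi,40)
def circ(m,c,r):
    p=np.array([proj(m,c+r*np.array([np.cos(t),np.sin(t),0])) for t in th]) if r else proj(m,c)[None]
    return (p.min(0)+p.max(0))/2
O=[("A","pale",221,327,198,0),("A","red",244,147,106,22),("A","yellow",392.3,207,99,21),("A","cup+",383,196,47,38.5),("A","cup-",368.2,274.7,47,38.5),("A","knob",378.7,246,80,10),("A","tea",367,348,15,19),
("B","dark",204,366,168,0),("B","black",268,182,105,22),("B","bar+",450.7,127.8,66,0),("B","bar-",400,303.7,66,0),("B","d+",451,192.6,38,0),("B","d-",434.4,247.4,38,0),("B","tea",395,28,15,19),
("scene","dark",390,349,168,0),("scene","pale",207,185,198,0),("scene","red",173,188,106,22),("scene","yellow",243,170,99,21),("scene","black",330,297,105,22),("scene","tea",315,246,15,19),("scene","cup+",245,189,47,38.5),("scene","cup-",272,213,47,38.5),("scene","bar+",374,239,66,0),("scene","bar-",449,303,66,0),
("side","dark",432,145,168,0),("side","pale",391,193,198,0),("side","red",371.5,281,106,22),("side","yellow",288,257,99,21),("side","cup+",289,286,47,38.5),("side","cup-",314,260,47,38.5),("side","bar+",313,209,66,0)]
def cm(n,p):
    m=dict(cams[n]);c=p[6*corr[n]:6*corr[n]+6];dR=Ro.from_rotvec(c[:3]/100).as_matrix()
    m["R"]=dR@m["R"];m["t"]=dR@m["t"]+c[3:];return m
def pos(k,p):
    if k in objs: i=18+2*objs.index(k);return p[i:i+2]
    q=p[30:33] if k[0]in"ck" else p[33:36]
    loc={"cup+":(0,50),"cup-":(0,-50),"knob":(0,0),"bar+":(0,p[36]),"bar-":(0,-p[36]),"d+":(30.5,33.5),"d-":(30.5,-33.5)}[k]
    c,s=np.cos(q[2]),np.sin(q[2]);return q[:2]+[c*loc[0]-s*loc[1],s*loc[0]+c*loc[1]]
def raw(p): 
    ms={n:cm(n,p) for n in cams}
    return np.array([circ(ms[n],np.r_[pos(k,p),z],r)-[u,v] for n,k,u,v,z,r in O])
sg=np.array([1. if o[0]in"AB" else 1.2 for o in O])[:,None]
def res(p): return np.r_[(raw(p)/sg).ravel(),p[:18].reshape(3,6)[:,:3].ravel()/.4,p[:18].reshape(3,6)[:,3:].ravel()/1.5,(p[36]-101)/2]
p0=np.r_[np.zeros(18),393,-308,440,146,448,284,591,225,450,-148,583,15, 582,181,-.13, 614,-193,-.21,101.]
s=least_squares(res,p0,loss="soft_l1",x_scale="jac");p=s.x
np.set_printoptions(suppress=True,precision=2)
for o,e in zip(O,raw(p)): print(o[0],o[1],e.round(1),end="; ")
sd=np.sqrt(np.diag(np.linalg.inv(s.jac.T@s.jac)))
print("\n",p[:18].reshape(3,6))
for k in objs: i=18+2*objs.index(k);print(k,p[i:i+2],sd[i:i+2])
print("stand",p[30:33],sd[30:33],"tray",p[33:],sd[33:])
json.dump(p.tolist(),open("fit.json","w"))
E
python3 fit.py
```

```text
A pale [0.3 0.1]; A red [0.1 0.1]; A yellow [ 0.1 -0.1]; A cup+ [-0.  -0.6]; A cup- [-1.   3.1]; A knob [0.5 0.5]; A tea [-0.1  1.5]; B dark [-0.  -0.7]; B black [-0.3 -0.2]; B bar+ [-0.3 -0.2]; B bar- [ 0.3 -0.3]; B d+ [-0.1  0.4]; B d- [0.3 0. ]; B tea [ 0.1 -0.7]; scene dark [1.3 0.6]; scene pale [-1.2 -0.7]; scene red [-0.4  1.3]; scene yellow [0.4 0. ]; scene black [ 1.7 -0.2]; scene tea [0.1 0.1]; scene cup+ [-0.3 -0.5]; scene cup- [-0.4 -1.3]; scene bar+ [-0.1 -0.1]; scene bar- [-0.3  1. ]; side dark [ 0.2 -0.6]; side pale [ 0.8 -1.7]; side red [-0.3  0.7]; side yellow [0.3 0.3]; side cup+ [0.1 0.7]; side cup- [-1.   1.2]; side bar+ [-0.6 -3.5]; 
 [[ 0.12 -0.07 -0.11 -0.15 -0.07  0.97]
 [ 0.04  0.04  0.06 -0.32 -0.25  0.55]
 [-0.22  0.15  0.08  0.16 -0.12  0.44]]
dark [ 393.08 -309.41] [1.95 2.23]
pale [440.29 144.3 ] [1.81 1.98]
red [448.6  282.19] [1.87 1.98]
yellow [592.19 223.31] [1.96 2.04]
black [ 449.72 -148.38] [1.98 1.99]
tea [583.18  11.91] [2.12 2.43]
stand [583.6  176.93  -0.15] [1.98 2.09 0.02] tray [ 615.1  -194.86   -0.21  101.09] [2.05 2.03 0.01 0.75]
```

Cup B's box included its near outer wall, and its rim is really y 349–543, so I'll correct that and refit. After that I'll start by moving the yellow jar.

```bash
sed -i 's/383,196,47/383.5,196.5,47/;s/368.2,274.7,47/368.7,278.5,47/;s/,("side","bar+",313,209,66,0)//' fit.py; python3 fit.py
```

```text
A pale [0.3 0.1]; A red [0.1 0.1]; A yellow [ 0.  -0.1]; A cup+ [-0.3 -0.3]; A cup- [-1.3  0. ]; A knob [0.7 1.2]; A tea [-0.1  1.6]; B dark [-0.1 -0.6]; B black [-0.3 -0.2]; B bar+ [-0.1 -0.2]; B bar- [ 0.2 -0.3]; B d+ [-0.   0.5]; B d- [0.3 0.1]; B tea [ 0.1 -0.7]; scene dark [1.2 0.5]; scene pale [-1.3 -0.7]; scene red [-0.4  1.3]; scene yellow [0.3 0. ]; scene black [ 1.6 -0.3]; scene tea [-0.   0.1]; scene cup+ [-0.1 -0.4]; scene cup- [-0.2 -1.2]; scene bar+ [-0.1 -0.1]; scene bar- [-0.5  1. ]; side dark [ 0.1 -0.8]; side pale [ 0.7 -1.9]; side red [-0.4  0.6]; side yellow [0.3 0.1]; side cup+ [0.  0.2]; side cup- [-1.1  0.8]; 
 [[ 0.05 -0.04 -0.13 -0.06 -0.01  0.87]
 [ 0.04  0.05  0.05 -0.25 -0.23  0.47]
 [-0.15  0.11  0.08  0.21  0.01  0.32]]
dark [ 392.92 -309.03] [1.93 2.17]
pale [440.14 144.65] [1.79 1.95]
red [448.43 282.51] [1.85 1.95]
yellow [591.95 223.63] [1.94 2.02]
black [ 449.55 -148.06] [1.96 1.96]
tea [582.97  12.22] [2.1  2.38]
stand [583.64 176.41  -0.15] [1.99 2.06 0.02] tray [ 614.91 -194.55   -0.21  101.04] [2.03 2.   0.01 0.75]
```

```bash
cat >> h.py <<'E'
import json
def place(obj,g,src,base,dst,floor,yaw,lift):
    """g grasp height, src/dst xy, base/floor z of underside, lift = underside height in transit"""
    r=down(yaw);o=g-11
    st=env.state();z0=max(st["tool_pos"][2],o+base+60)
    if st["tool_pos"][2]<z0: env.move_linear([*st["tool_pos"][:2],z0],vel=200)
    env.gripper_to(85,40)
    env.move_linear([*src,z0],r,vel=250)
    env.move_linear([*src,o+base+45],vel=150)
    hit=env.move_linear([*src,o+base],vel=60,contact_N=8)
    if hit: print("HIT on approach",env.state()["tool_pos"]);return
    env.gripper_to(20,40);s=env.state();print(obj,"grip",s["width"],s["finger_force"],s["tool_pos"].round(1))
    env.move_linear([*src,o+base+25],vel=60)
    env.move_linear([*src,o+lift],vel=150)
    s=env.state();print("lifted",s["width"],s["contact_force"].round(1))
    env.move_linear([*dst,o+lift],vel=200)
    env.move_linear([*dst,o+floor+50],vel=150)
    h1=env.move_linear([*dst,o+floor+7],vel=50,contact_N=6)
    h=h1 or env.move_linear([*dst,o+floor-4],vel=12,contact_N=3)
    s=env.state();print("down",h1,h,s["tool_pos"].round(1),"expect z",o+floor,s["contact_force"].round(1),s["width"])
    if h1: return
    env.gripper_to(68)
    env.move_linear([*dst,o+floor+50],vel=100)
    print("clock",env.state()["clock"])
p=np.array(json.load(open("fit.json")))
def loc(q,y): return q[:2]+y*np.array([-np.sin(q[2]),np.cos(q[2])])
stand,tray=p[30:33],p[33:36]
obj={k:p[18+2*i:20+2*i] for i,k in enumerate(["dark","pale","red","yellow","black"])}
E
python3 - <<'E'
from h import *
print(stand,tray,loc(stand,50),loc(tray,67))
# same yaw for pick and place; tray yaw clears the knob as well (0.06 rad apart)
place("yellow",83,obj["yellow"],3,loc(tray,67),8,tray[2],130)
cv2.imwrite("pics/s1.png",env.capture("scene")[:,:,::-1])
E
```

```text
[ 5.83636595e+02  1.76409606e+02 -1.49388435e-01] [ 6.14913434e+02 -1.94548788e+02 -2.08284068e-01] [591.0782652  225.85272018] [ 628.76778522 -128.99684759]
yellow grip 40.206114242207725 41.07466034358367 [592.3 223.8  75.6]
lifted 40.590254590794565 [-0.7 -0.5 -0.6]
down False True [ 628.8 -128.9   80.6] expect z 80 [-0.5  1.   5.9] 40.14924082798629
clock 14.7083
```

View pics/s1.png

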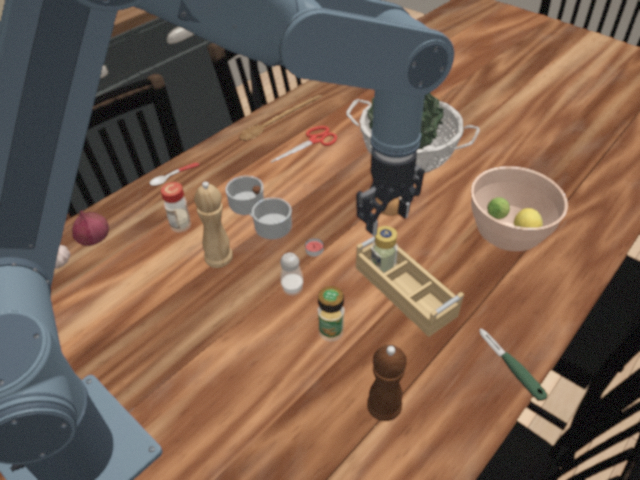

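The yellow jar stands upright in the end bay at (385,245), the stand is unmoved, and the tea light is at (315,247). Mills are next, with more transit clearance.

```bash
sed -i 's/o+base+60)/o+base+75,250)/; s/env.move_linear(\[\*dst,o+floor+50\],vel=100)/env.move_linear([*dst,o+floor+85],vel=120)/' h.py
python3 - <<'E'
from h import *
place("pale",166,obj["pale"],0,loc(stand,50),3,stand[2],120)
cv2.imwrite("pics/s2.png",env.capture("scene")[:,:,::-1])
E
```

```text
pale grip 47.446435762867004 40.60722190886736 [440.6 144.7 155.9]
lifted 47.92169124724867 [ 0.2  0.3 -2.2]
down False True [591.  225.8 158.9] expect z 158 [-0.3 -0.5  4.5] 47.421967767603704
clock 24.875
```

View pics/s2.png

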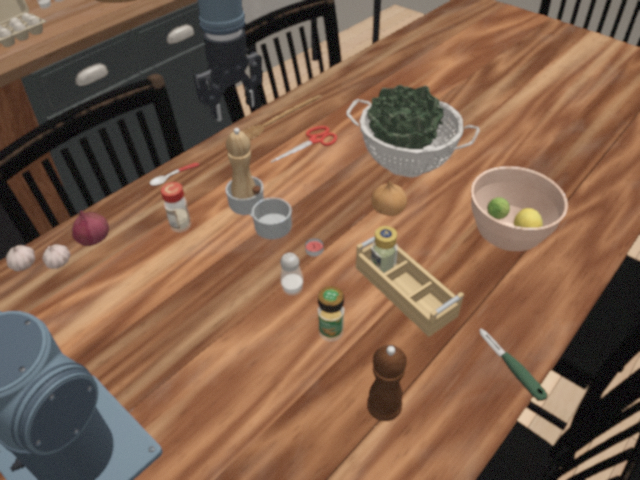

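The pale mill stands upright in the far cup at (240,165). Now the dark mill, the red jar and the black jar.

```bash

python3 - <<'E'
from h import *
place("dark",140,obj["dark"],0,loc(stand,-50),3,stand[2],125)
place("red",90,obj["red"],0,loc(tray,0),8,tray[2],215)
place("black",90,obj["black"],0,loc(tray,-67),8,tray[2],120)
s=env.state()["tool_pos"];env.move_linear([s[0]-150,s[1]+100,300],vel=200)
env.goto_joints([-.2,.259,1.3,0,1.4,-.2]) if 0 else None
cv2.imwrite("pics/s3.png",env.capture("scene")[:,:,::-1])
im=env.capture("side");cv2.imwrite("pics/s3b.png",im[:,:,::-1]);print(env.state()["clock"],env.state()["contact_force"])
E
```

```text
dark grip 46.504243120130155 41.07725481502712 [ 393.3 -309.5  129.7]
lifted 46.89474847610374 [ 0.1  0.3 -2.9]
down False True [576.2 127.1 132.8] expect z 132 [-0.5  0.4  5.6] 46.42599750688542
clock 37.2667
red grip 43.44606059954438 40.2806361601688 [448.6 282.6  79.5]
lifted 43.40328434657954 [ 0.   0.1 -0.8]
down False True [ 614.9 -194.6   87.5] expect z 87 [-0.5 -0.8  5.3] 43.56301070400629
clock 49.8833
black grip 42.88601437593459 40.23744464619085 [ 449.7 -148.2   79.5]
lifted 42.98590575033177 [-0.2  0.2 -2. ]
down False True [ 601.1 -260.1   87.5] expect z 87 [0.4 0.1 5.8] 43.1207598769107
clock 59.7833
61.1417 [-0.46554589 -0.34383985 -0.157733  ]
```

View pics/s3.png

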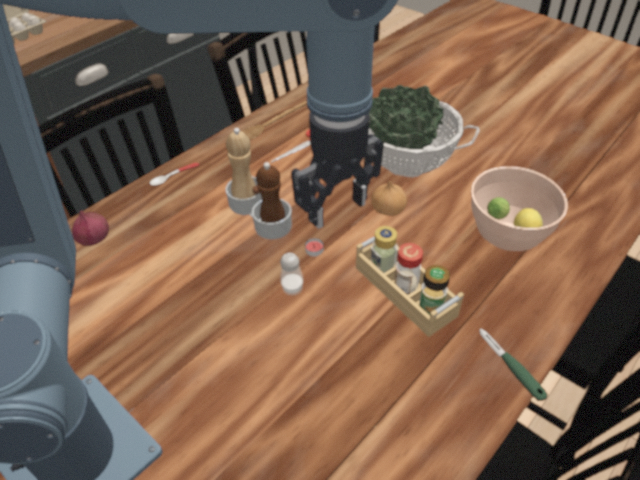

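View pics/s3b.png

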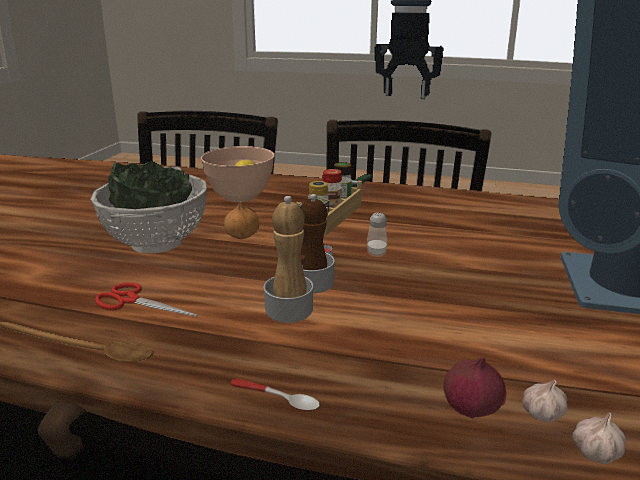

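Both mills stand upright in their cups (scene (240,165) and (270,195)). The three jars are upright in their bays ((385,245), (409,265), (434,287)). The salt shaker, tea light and onion are where they were, and the gripper is clear.

```bash
python3 -c "
from station import env
print(env.job_done())"
```

```text
the job is handed in; nothing more can be done
None
```

Job handed in at about 61 s: both mills stand upright in the mill stand, one per cup, all three jars stand in the tray, one per bay, and the salt shaker, tea light and onion were not moved.

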